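# Swap the flat battery packs of the analyser for the charged ones

## Robot

A 6-joint arm with a two-finger parallel gripper is mounted at the origin on the work surface. World frame = base frame: x ahead of the robot, y to its left, z up, the work surface at z = 0. Lengths are in m, angles in rad, forces in N, time in s.
With the tool pointing down it reaches from about 0.325 to 1 m from the base axis. Payload 5.1 kg.
Tool frame: the origin (TCP) lies on the centre line of the jaws, within the pads' length; the fingertips stand 17 mm ahead of it and the grasp point (between the pads) lies 2 mm behind it; z points along the fingers, y is the direction in which the jaws open and shut (so a half turn about z gives the same grasp; the last joint's range is limited). The gripper opens to 85 mm and grips with 20 to 120 N. Pads are 22 mm wide; open, the fingers measure 114 mm over their backs; the gripper's body (76 mm by 85 mm) begins 54 mm behind the grasp point. The pads swing forward as they close: fully open they stand 13 mm farther back than shut.
Start: joints at [1.233, 0.124, 1.65, -0, 1.367, -0.083], TCP at [0.164, 0.629, 0.248] pointing down, gripper open.
Joint ranges: [-2.61, 2.61], [-1.02, 2.33], [0.03, 2.71], [-1.35, 4.49], [0.32, 2.68], [-2.91, 2.91]. Speed limits (rad/s): [2.57, 2.57, 3.14, 3.14, 3.14, 3.14].

## Interface

Orientations are given as a unit quaternion [x, y, z, w].
In Python, from station import monitor, optics, ticket, nets gives the robot as it stands.
- The arm moves only by the tool send_rows, never from a script. Its argument "series" is one flat list of numbers, 6 for each row, row after row: the shift along the tool's x, y, z in units of 25 mm (1.0 is 25 mm), then the turn, a rotation vector about the tool's x, y, z in units of 0.15 rad (1.0 is 0.15 rad). In form: [dx, dy, dz, wx, wy, wz, dx, dy, dz, wx, wy, wz, ...]. A call has 1 to 12 rows; each row shifts and turns the commanded pose from where the row before left it, along the tool's axes as they then stand; what a row does not reach is not made up. A row lasts 1/8 s, in which the tool goes at most 62.5 mm and 10.7 degrees, less where a joint would pass 70% of its speed; a pose out of reach is approached as far as the arm can. A call with a number of a shift or a turn outside -1 to 1 is refused whole. A call with a gripper value outside its range is refused whole. "hand" is the closure in counts, from 0 (fully open) to 255 (shut), set as the call begins (left out, the last holds). The fingers move at their own pace and stop on an object; "squeeze" is the grip in N (left out, the last holds). Time passes only in rows, so rows that do not move let the fingers close. It gives the time, the measured TCP pose, the force and the opening at its end, in the units of the state.
- monitor.observe(): the state, without advancing time (a new reading comes with each control period).
- optics.snapshot(name): name is "scene" or "top" or "wrist"; returns a dict with "color" (480x640x3 uint8, red, green, blue), "mtx" (3x3 intrinsics, pixels), "eye" and "orientation" of the camera in the world. Camera axes: x right, y down, z forward; pixel columns grow to the right and rows downward; lengths in m; the calibration is good to about 2 mm. A picture is of the moment at which its call begins. There is no depth.
- ticket.finish_job(): hands the job in, once; it reports no verdict.
Trained networks look in a picture, given as the dict that the camera call returned (one of the last four; its "shot" number tells which), for a name from the list of things; names that differ only in an ending like _2 or _b are one class to them, and where a whole thing is asked for, a point or a joint stands for the part that bears it (a point fixed in the world has none). Each returns a list of dicts, best first, with "score" (0 to 1); they miss things now and then, are a little off and sometimes report something else, mostly with a low value. They report only what shows in the picture. A call takes as long as a camera call.
- nets.silhouettes(query, picture): "pixels" (480x640 bool, what is visible of it) and "point" ([column, row] in pixels, amid what is visible of it).
- nets.place_of(query, picture): "point" ([column, row] in pixels: a listed point, or the origin of a listed thing).
The state is a dict: "time": time; "joint_pos": joint angles; "qvel": joint speeds; "effort": joint torques, N m; "ee_pos": TCP position; "eef_rot": TCP orientation; "wrist_force": force on the tool from outside, world axes, zero at the start; "moment": the same for the moment, N m; "width": finger opening in m.
Only numpy, scipy, OpenCV 4.12 (cv2) and the standard library are available. Lean on these libraries where they do the work, as an engineer would, in place of code of your own. Each camera call takes 0.05 s, during which the arm holds its last target.

## Task

The two battery packs in the portable analyser are flat, and the two in the charger are charged: change them over, so that both charged packs sit fully down in the analyser's bays and both flat packs in the charger's bays (either pack of a pair in either bay). All four bays are taken, so use the free pink pad to set a pack aside on the way; let go of each pack only when it is set down, never drop it, and leave the flux bottle standing where it is.

Things in the scene. Friction and masses are not known exactly. Their poses are not given: they have to be found in the camera images.
- pack_white_mid (a point): battery pack, dark grey block 70 (its x) x 40 (its y) x 60 high, 0.3 kg, white label on its top and round its sides; on top a charge gauge of four lamps, one lit red and the others dark: flat. This point is its centre, 30 above its underside; z up, x along its length. It starts in a bay of the analyser. Grip it across its 40 mm width. It works either way round
- pack_yellow_mid (a point): battery pack, dark grey block 70 (its x) x 40 (its y) x 60 high, 0.3 kg, yellow label on its top and round its sides; on top a charge gauge of four lamps, one lit red and the others dark: flat. This point is its centre, 30 above its underside; z up, x along its length. It starts in a bay of the analyser. Grip it across its 40 mm width. It works either way round
- pack_blue_mid (a point): battery pack, dark grey block 70 (its x) x 40 (its y) x 60 high, 0.3 kg, blue label on its top and round its sides; on top a charge gauge of four lamps, all four lit green: charged. This point is its centre, 30 above its underside; z up, x along its length. It starts in a bay of the charger. Grip it across its 40 mm width. It works either way round
- pack_purple_mid (a point): battery pack, dark grey block 70 (its x) x 40 (its y) x 60 high, 0.3 kg, purple label on its top and round its sides; on top a charge gauge of four lamps, all four lit green: charged. This point is its centre, 30 above its underside; z up, x along its length. It starts in a bay of the charger. Grip it across its 40 mm width. It works either way round
- analyser_bay1: one of two bays on the back of the analyser, a fixed dark blue-grey case, black corners, 170 x 200 x 50. Origin: centre of the bay floor, 54 above the table; x along the bay (and the pack in it), z up. Floor 80 x 50; its sides slope out to a mouth 88 x 58, 6 higher, and guide a pack in; a seated pack's centre is 30 above the origin. The two bays lie 100 apart in y
- analyser_bay2: one of two bays on the back of the analyser, a fixed dark blue-grey case, black corners, 170 x 200 x 50. Origin: centre of the bay floor, 54 above the table; x along the bay (and the pack in it), z up. Floor 80 x 50; its sides slope out to a mouth 88 x 58, 6 higher, and guide a pack in; a seated pack's centre is 30 above the origin. The two bays lie 100 apart in y
- charger_bay1: one of two bays on top of the charger, a fixed pale grey case 150 x 190 x 40. Origin: centre of the bay floor, 44 above the table; x along the bay (and the pack in it), z up. Floor 80 x 50; its sides slope out to a mouth 88 x 58, 6 higher, and guide a pack in; a seated pack's centre is 30 above the origin. The two bays lie 100 apart in y
- charger_bay2: one of two bays on top of the charger, a fixed pale grey case 150 x 190 x 40. Origin: centre of the bay floor, 44 above the table; x along the bay (and the pack in it), z up. Floor 80 x 50; its sides slope out to a mouth 88 x 58, 6 higher, and guide a pack in; a seated pack's centre is 30 above the origin. The two bays lie 100 apart in y
- pad: pink antistatic pad lying on the blue mat, fixed, 110 (x) x 90 (y) x 8 high, flat on top, free at the start, with room for one pack. The origin is the centre of its underside (2 above the table)
- flux_mid (a point): small amber flux bottle, 28 in diameter and 74 high with its black cap, 60 g, standing loose on the mat beyond the pad (on the side away from the robot), its axis about 80 to 100 from the pad's centre along the pad's x. This point is its centre, 37 above its underside

How it is judged:
At the end, for the whole second after the job is handed in: Charged packs (blue, purple) in the analyser bays, flat ones (white, yellow) in the charger bays, in any order: centre within 10 mm of the bay's centre from above and 3 mm of seated height, within 0.06 rad of upright and 0.25 rad of the bay's length (either way round), released, at rest (((horizontal distance between pack_blue_mid and analyser_bay1 below 0.01 m and z of pack_blue_mid in the frame of analyser_bay1 between 0.025 and 0.033 m and angle between each of pack_blue_mid, pack_purple_mid's own z axis and vertical below 0.06 rad and angle between the x axis of pack_blue_mid and the x axis of analyser_bay1, either way round below 0.25 rad and horizontal distance between pack_purple_mid and analyser_bay2 below 0.01 m and z of pack_purple_mid in the frame of analyser_bay2 between 0.025 and 0.033 m and angle between the x axis of pack_purple_mid and the x axis of analyser_bay2, either way round below 0.25 rad) or (horizontal distance between pack_blue_mid and analyser_bay2 below 0.01 m and z of pack_blue_mid in the frame of analyser_bay2 between 0.025 and 0.033 m and angle between each of pack_blue_mid, pack_purple_mid's own z axis and vertical below 0.06 rad and angle between the x axis of pack_blue_mid and the x axis of analyser_bay2, either way round below 0.25 rad and horizontal distance between pack_purple_mid and analyser_bay1 below 0.01 m and z of pack_purple_mid in the frame of analyser_bay1 between 0.025 and 0.033 m and angle between the x axis of pack_purple_mid and the x axis of analyser_bay1, either way round below 0.25 rad)) and ((horizontal distance between pack_white_mid and charger_bay1 below 0.01 m and z of pack_white_mid in the frame of charger_bay1 between 0.025 and 0.033 m and angle between each of pack_white_mid, pack_yellow_mid's own z axis and vertical below 0.06 rad and angle between the x axis of pack_white_mid and the x axis of charger_bay1, either way round below 0.25 rad and horizontal distance between pack_yellow_mid and charger_bay2 below 0.01 m and z of pack_yellow_mid in the frame of charger_bay2 between 0.025 and 0.033 m and angle between the x axis of pack_yellow_mid and the x axis of charger_bay2, either way round below 0.25 rad) or (horizontal distance between pack_white_mid and charger_bay2 below 0.01 m and z of pack_white_mid in the frame of charger_bay2 between 0.025 and 0.033 m and angle between each of pack_white_mid, pack_yellow_mid's own z axis and vertical below 0.06 rad and angle between the x axis of pack_white_mid and the x axis of charger_bay2, either way round below 0.25 rad and horizontal distance between pack_yellow_mid and charger_bay1 below 0.01 m and z of pack_yellow_mid in the frame of charger_bay1 between 0.025 and 0.033 m and angle between the x axis of pack_yellow_mid and the x axis of charger_bay1, either way round below 0.25 rad)) and linear speed of each of pack_white, pack_yellow, pack_blue, pack_purple below 0.02 m/s and angular speed of each of pack_white, pack_yellow, pack_blue, pack_purple below 0.2 rad/s); the robot touches nothing.
It fails at once if a pack is dropped or thrown (it moves freely, untouched by the fingers, at over 0.7 m/s: a fall of about 25 mm) ((linear speed of pack_white above 0.7 m/s and contact force between pack_white and the fingers below 0.1 N) or (linear speed of pack_yellow above 0.7 m/s and contact force between pack_yellow and the fingers below 0.1 N) or (linear speed of pack_blue above 0.7 m/s and contact force between pack_blue and the fingers below 0.1 N) or (linear speed of pack_purple above 0.7 m/s and contact force between pack_purple and the fingers below 0.1 N)).
It fails at once if the flux bottle is knocked over or pushed more than 20 mm away (angle between flux_mid's own z axis and vertical above 0.5 rad or distance of flux_mid from where it was at the start of the episode above 0.02 m).
It also fails if it takes over 109 s, if anything falls off the work surface, if the arm or the gripper's body presses on something with over 40 N, if the wrist force passes 120 N, or if a joint passes its speed limit or range.

## Working session

There is one attempt and no reset: what is moved stays moved. The work goes in short steps, Python scripts to look and compute and a tool call to move; the robot and the scene stay as the last step left them, time stands still between calls to the robot, and variables do not carry over. Pictures are saved under pics/ and viewed, and the job is handed in when it is done.

Besides the shell and the picture viewer there is one more tool, called after "Emit:" in YAML: its name, and indented under it one key for each argument. send_rows: Moves the arm, as the interface text tells. Its arguments: {"type":"object","properties":{"series":{"type":"array"},"hand":{"type":"number"},"squeeze":{"type":"number"}},"required":["series"]}

```bash
ls; mkdir -p pics; cat > h.py <<'E'
import numpy as np, cv2
from scipy.spatial.transform import Rotation as R
from station import monitor, optics, ticket, nets
def snap(n,fn=None):
    p=optics.snapshot(n)
    if fn: cv2.imwrite('pics/'+fn,cv2.cvtColor(p['color'],cv2.COLOR_RGB2BGR))
    return p
def rot(p):
    o=np.array(p['orientation'])
    return o if o.shape==(3,3) else R.from_quat(o).as_matrix()
def ray(p,uv,z):
    d=rot(p)@np.linalg.inv(np.array(p['mtx']))@np.array([uv[0],uv[1],1.])
    e=np.array(p['eye']); return e+d*(z-e[2])/d[2]
def proj(p,X):
    c=np.array(p['mtx'])@(rot(p).T@(np.array(X)-np.array(p['eye']))); return c[:2]/c[2]
E
python3 - <<'E'
from h import *
s=monitor.observe();print(s)
for n in ('scene','top','wrist'):
    p=snap(n,n+'0.png');print(n,np.array(p['eye']).round(3),np.array(p['orientation']).round(3),np.array(p['mtx']).round(1).tolist())
E
```

```text
pics
{'time': 0.0, 'joint_pos': array([ 1.23336990e+00,  1.24512481e-01,  1.65169188e+00, -2.98226999e-05,
        1.36750648e+00, -8.25764848e-02]), 'qvel': array([-7.35728467e-04,  6.44800202e-04, -2.00279687e-03, -9.10260300e-05,
       -4.68150437e-04,  6.48894212e-04]), 'effort': array([-7.50667300e-05, -4.23638928e+01, -3.65435994e+01, -1.56043793e-04,
        7.30506654e-03, -1.23273730e-05]), 'ee_pos': array([0.16369137, 0.62844618, 0.24703765]), 'eef_rot': array([ 1.27077340e-01,  9.91892246e-01, -1.03886861e-03, -2.06499497e-04]), 'wrist_force': array([-0.25364598, -0.00920494,  0.77640795]), 'moment': array([-0.03370239, -0.00870264, -0.04943187]), 'width': 0.08558477341796618}
scene [1.455 0.112 0.806] [ 0.598  0.671 -0.333 -0.284] [[615.3, 0.0, 312.3], [0.0, 615.3, 246.5], [0.0, 0.0, 1.0]]
top [0.48  0.002 1.098] [ 0.716 -0.698  0.016 -0.026] [[503.2, 0.0, 311.9], [0.0, 503.2, 235.2], [0.0, 0.0, 1.0]]
wrist [0.101 0.645 0.372] [0.784 0.607 0.079 0.103] [[369.4, 0.0, 315.4], [0.0, 369.4, 244.0], [0.0, 0.0, 1.0]]
```

View pics/scene0.png

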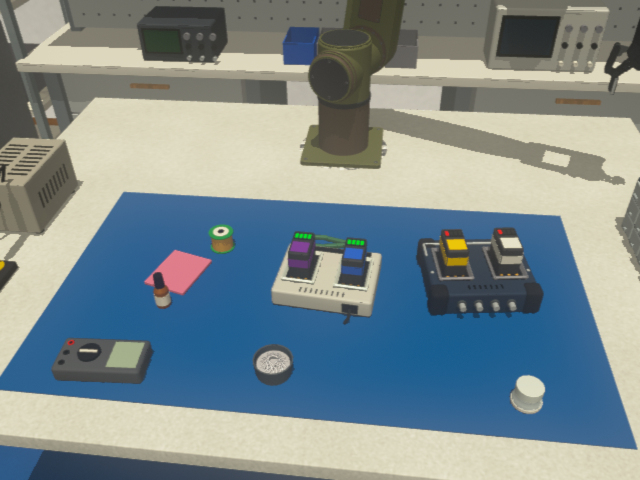

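View pics/top0.png

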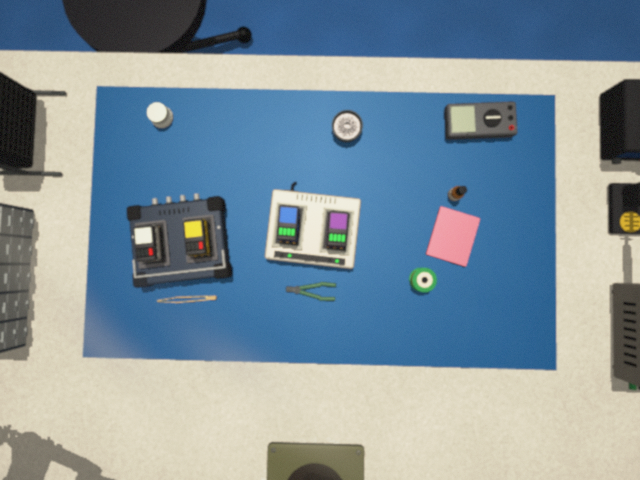

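```bash
python3 - <<'E'
from h import *
p=snap('top')
H={'pack':.0,}
from collections import OrderedDict
Z=OrderedDict(pack_white_mid=.084,pack_yellow_mid=.084,pack_blue_mid=.074,pack_purple_mid=.074,analyser_bay1=.054,charger_bay1=.044,pad=.002,flux_mid=.039)
q=snap('scene')
for n,z in Z.items():
  for c in (p,q):
    for d in nets.place_of(n,c)[:3]:
        print(n,'top' if c is p else 'scene',round(d['score'],2),np.array(d['point']).round(1),ray(c,d['point'],z)[:2].round(4))
for n in Z:
    if n.startswith('pack') or n=='pad':
      for c in (p,q):
        for d in nets.silhouettes(n,c)[:2]:
            m=np.argwhere(d['pixels']); print('sil',n,round(d['score'],2),d['point'],len(m),m.min(0),m.max(0), cv2.minAreaRect(m[:,::-1].astype(np.float32)))
E
```

```text
pack_white_mid top 0.93 [147.2 243.9] [0.5146 0.3511]
pack_white_mid scene 0.75 [501.5 248.3] [0.5109 0.3422]
pack_yellow_mid top 0.86 [197.7 234.5] [0.5362 0.2492]
pack_blue_mid top 0.97 [288.  223.4] [0.564  0.0674]
pack_blue_mid scene 0.93 [353.1 261.5] [0.5662 0.067 ]
pack_purple_mid top 0.93 [337.1 228.7] [ 0.5556 -0.0331]
pack_purple_mid scene 0.76 [300.9 251.7] [ 0.547  -0.0341]
pack_purple_mid scene 0.16 [352.3 271.3] [0.5945 0.0676]
analyser_bay1 top 0.96 [148.9 244.7] [0.5141 0.3578]
analyser_bay1 top 0.72 [196.9 236.6] [0.5335 0.258 ]
analyser_bay1 scene 0.97 [450.4 262.8] [0.5269 0.2504]
charger_bay1 top 0.84 [332.5 227.1] [ 0.561  -0.0244]
charger_bay1 top 0.79 [290.7 226.9] [0.5592 0.0634]
charger_bay1 scene 0.88 [303.4 265.4] [ 0.5514 -0.0295]
charger_bay1 scene 0.61 [354.9 270.6] [0.5567 0.0705]
pad top 0.62 [451.1 235.4] [ 0.5523 -0.2836]
pad scene 0.57 [180.5 271.7] [ 0.5468 -0.2825]
flux_mid top 0.61 [458.5 193.4] [ 0.6391 -0.2887]
flux_mid top 0.41 [193.7 236.5] [0.5343 0.2685]
flux_mid scene 0.67 [161.  288.4] [ 0.6394 -0.2868]
sil pack_white_mid 0.7 [147.1, 243.
[... 1230 characters left out ...]
2578125, 228.9303436279297), (20.461078643798828, 37.21018600463867), 5.19442892074585)
sil pack_purple_mid 0.7 [301.4, 254.4] 1084 [232 288] [277 315] ((300.9794921875, 254.2254180908203), (26.43643569946289, 45.72054672241211), 5.194429397583008)
sil pad 0.62 [453.3, 235.5] 2167 [208 426] [266 479] ((452.3500061035156, 235.95001220703125), (43.63943099975586, 51.54512405395508), 18.434947967529297)
sil pad 0.41 [297.0, 229.9] 581 [203 271] [249 304] ((288.3262939453125, 225.67225646972656), (30.681055068969727, 44.818031311035156), 6.581944942474365)
sil pad 0.91 [178.2, 267.9] 1468 [251 145] [294 210] ((178.50001525878906, 272.5000305175781), (36.769554138183594, 62.22539520263672), 45.0)
```

```bash
python3 - <<'E'
import cv2
a=cv2.imread('pics/top0.png')
cv2.imwrite('pics/crop1.png',cv2.resize(a[185:295,120:240],None,fx=5,fy=5,interpolation=cv2.INTER_CUBIC))
cv2.imwrite('pics/crop2.png',cv2.resize(a[180:280,260:370],None,fx=5,fy=5,interpolation=cv2.INTER_CUBIC))
cv2.imwrite('pics/crop3.png',cv2.resize(a[175:295,400:490],None,fx=5,fy=5,interpolation=cv2.INTER_CUBIC))
E
```

```text
(no output)
```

View pics/crop1.png

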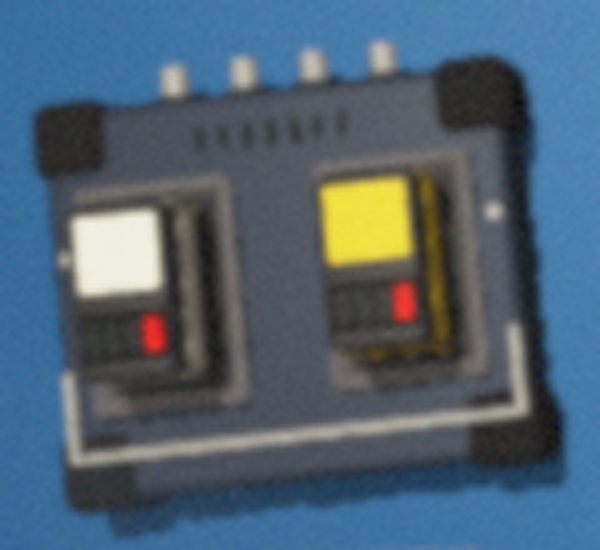

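View pics/crop2.png

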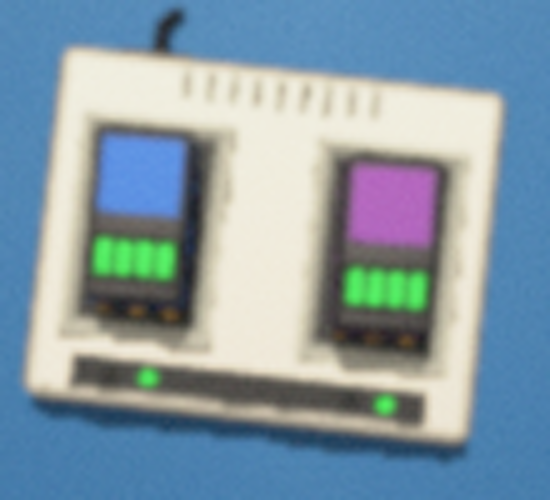

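View pics/crop3.png

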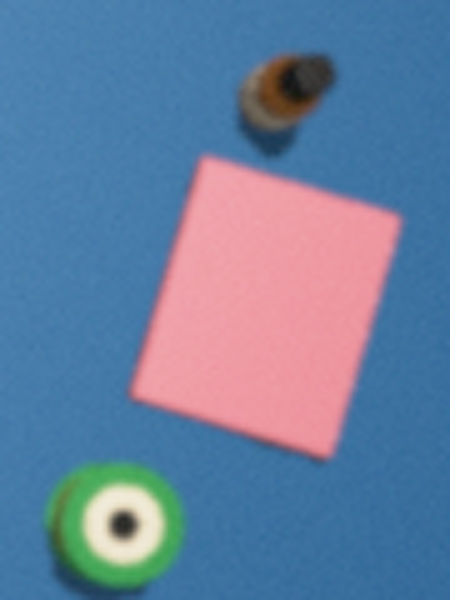

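View pics/wrist0.png

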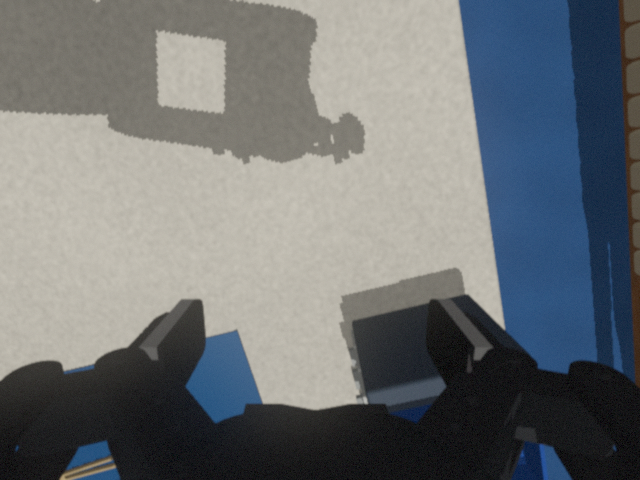

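```bash
python3 - <<'E'
from h import *
p=snap('top')
def w(pts,ox,oy,z): return np.array([ray(p,(ox+x/5-.4,oy+y/5-.4),z)[:2] for x,y in pts])
def rep(n,P):
    P=np.array(P); a=P-np.roll(P,-1,0)
    print(n,P.mean(0).round(4),'edges',[(round(float(np.linalg.norm(v)),4),round(float(np.arctan2(v[1],v[0])),3)) for v in a])
rep('charger',w([(68,48),(503,92),(467,440),(27,392)],260,180,.042))
rep('pad',w([(203,154),(402,216),(330,460),(131,398)],400,175,.010))
rep('anal bezel',w([(67,375),(75,460),(525,410),(515,325)],120,185,.054))
rep('anal bayR rim',w([(315,165),(465,150),(490,372),(335,388)],120,185,.060))
rep('anal bayL rim',w([(75,190),(228,178),(245,400),(97,414)],120,185,.060))
rep('ch bayL rim',w([(88,118),(232,130),(207,348),(62,333)],260,180,.050))
rep('ch bayR rim',w([(325,143),(467,158),(440,372),(302,358)],260,180,.050))
rep('yellow label',w([(318,182),(408,174),(415,260),(326,267)],120,185,.114))
rep('white label',w([(72,215),(158,209),(165,293),(78,300)],120,185,.114))
rep('blue label',w([(100,134),(188,139),(181,218),(94,212)],260,180,.104))
rep('purple label',w([(353,163),(442,170),(434,248),(348,240)],260,180,.104))
E
```

```text
charger [0.5581 0.0169] edges [(0.1848, 1.493), (0.1474, -0.083), (0.1856, -1.654), (0.1465, 3.054)]
pad [ 0.5508 -0.2854] edges [(0.0895, 1.289), (0.1103, -0.278), (0.089, -1.85), (0.1106, 2.868)]
anal bezel [0.4774 0.2939] edges [(0.0356, 0.141), (0.1886, 1.706), (0.0356, -2.988), (0.1881, -1.435)]
anal bayR rim [0.5298 0.2503] edges [(0.0628, 1.695), (0.0929, 0.149), (0.0646, -1.443), (0.0931, -3.012)]
anal bayL rim [0.5162 0.3497] edges [(0.064, 1.673), (0.0926, 0.119), (0.0617, -1.452), (0.0937, -2.997)]
ch bayL rim [0.5606 0.0666] edges [(0.0606, 1.511), (0.0919, -0.088), (0.0609, -1.649), (0.0908, 3.051)]
ch bayR rim [ 0.5523 -0.0324] edges [(0.0597, 1.489), (0.0902, -0.104), (0.0577, -1.647), (0.0905, 3.059)]
yellow label [0.5457 0.2517] edges [(0.0357, 1.684), (0.0341, 0.12), (0.0352, -1.468), (0.0337, -3.007)]
white label [0.5301 0.3493] edges [(0.0341, 1.665), (0.0333, 0.128), (0.0344, -1.466), (0.0337, -3.025)]
blue label [0.5788 0.0664] edges [(0.0351, 1.537), (0.0316, -0.061), (0.0346, -1.616), (0.0312, 3.094)]
purple label [ 0.5695 -0.0344] edges [(0.0354, 1.516), (0.0312, -0.081), (0.0342, -1.64), (0.0307, 3.1)]
```

Emit:
send_rows:
  series: [-1,-0.46,0.12,0,0,-0.16,-1,-0.48,0.12,0,0,-0.16,-1,-0.51,0.12,0,0,-0.16,-0.99,-0.53,0.12,0,0,-0.16,-0.98,-0.55,0.12,0,0,-0.16,-0.96,-0.58,0.12,0,0,-0.16,-0.95,-0.6,0.12,0,0,-0.16,-0.94,-0.62,0.12,0,0,-0.16,-0.92,-0.65,0.12,0,0,-0.16,-0.9,-0.67,0.12,0,0,-0.17,-0.89,-0.69,0.12,0,0,-0.16,-0.87,-0.71,0.12,0,0,-0.17]
  hand: 0
  squeeze: 50

```text
time: 3.1
ee_pos: [0.4268, 0.418, 0.2123]
eef_rot: [-0.019, 1.0, 0.0, 0.0]
wrist_force: [-0.2, 0.1, 0.5]
width: 0.0851
```

Emit:
send_rows:
  series: [-0.85,-0.73,0.12,0,0,-0.16,-0.83,-0.76,0.12,0,0,-0.17,-0.82,-0.78,0.13,0,0,-0.16,-0.84,-0.79,0.12,0,0,-0.17,0,0,0,0,0,0]

```text
time: 3.72
ee_pos: [0.516, 0.3474, 0.1998]
eef_rot: [-0.066, 0.998, -0.0, -0.0]
wrist_force: [-0.4, 0.8, 0.8]
width: 0.0856
```

```bash
python3 - <<'E'
from h import *
p=snap('wrist','wrist1.png')
for n,z in (('pack_white_mid',.084),('pack_yellow_mid',.084),('analyser_bay1',.054)):
    for d in nets.place_of(n,p)[:2]: print(n,round(d['score'],2),np.round(d['point'],1),ray(p,d['point'],z)[:2].round(4))
E
python3 plan.py .515 .348 .092 .135
```

```text
pack_white_mid 0.57 [316.2 245.3] [0.516  0.3476]
pack_yellow_mid 0.96 [173.4 245.3] [0.5287 0.2523]
wp 0 5 rows
t 3.92 p [0.5144 0.349  0.2002] w 0.0856 F [0.4 0.8 0.2] max 0.87 final [0.515  0.3481 0.092 ]
[0,-0.01,0.87,0,0,0,0,-0.01,0.86,0,0,0,-0.01,-0.01,0.87,0,0,0,0,-0.01,0.86,0,0,0,-0.01,0,0.87,0,0,0.01]
```

View pics/wrist1.png

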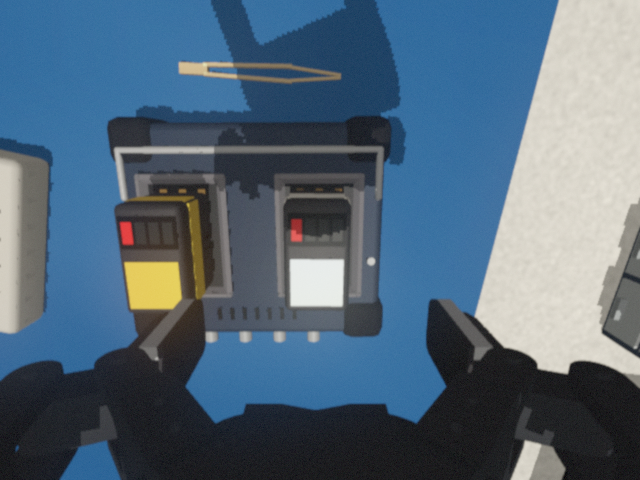

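The white pack spans about columns 285–349 and rows 198–307. It is centred between the fingers and square to them, and agrees with the top-camera estimate. I'm going down to grip it.

Emit:
send_rows:
  series: [0,0,0.87,0,0,0,0,-0.01,0.86,0,0,0,0,-0.01,0.87,0,0,0,0,-0.01,0.86,0,0,0,0,0,0.87,0,0,0,0,0,0,0,0,0]

```text
time: 4.68
ee_pos: [0.5136, 0.3468, 0.0887]
eef_rot: [-0.067, 0.998, -0.001, -0.002]
wrist_force: [-0.6, -0.1, 0.2]
width: 0.0853
```

Emit:
send_rows:
  series: [0,0,0,0,0,0,0,0,0,0,0,0,0,0,0,0,0,0,0,0,0,0,0,0,0,0,0,0,0,0,0,0,0,0,0,0]
  hand: 255
  squeeze: 60

```text
time: 5.42
ee_pos: [0.516, 0.3481, 0.0933]
eef_rot: [-0.068, 0.998, 0.0, 0.001]
wrist_force: [0.4, -0.3, 6.0]
width: 0.0396
```

```bash
STEP=28 python3 plan.py .516 .348 .20 .135 .546 -.284 .2 -.278 .546 -.284 .07 -.278
```

```text
wp 0 4 rows
wp 1 23 rows
wp 2 5 rows
t 5.42 p [0.516  0.3481 0.0933] w 0.0396 F [ 0.4 -0.3  6. ] max 1.1 final [ 0.546  -0.2839  0.07  ]
[0,0,-1.07,0,0,0,0,0,-1.07,0,0.01,0,0,0,-1.06,0,0,0,-0.01,0,-1.07,0.01,0.01,0,0.1,-1.1,0,0,0,0.12,0.08,-1.1,0,0,0,0.12,0.06,-1.1,0,0,0,0.12,0.04,-1.1,0,0,0,0.12,0.02,-1.1,0,0,0,0.12,0,-1.1,0,0,0,0.12,-0.02,-1.1,0,0,0,0.12,-0.04,-1.1,0,0,0,0.12]
[-0.06,-1.1,0,0,0,0.12,-0.08,-1.1,0,0,0,0.12,-0.1,-1.09,0,0,0,0.12,-0.12,-1.09,0,0,0,0.12,-0.14,-1.09,0,0,0,0.12,-0.16,-1.09,0,0,0,0.12,-0.18,-1.09,0,0,0,0.12,-0.2,-1.08,0,0,0,0.12,-0.22,-1.08,0,0,0,0.12,-0.24,-1.07,0,0,0,0.12,-0.26,-1.07,0,0,0,0.12,-0.28,-1.06,0.01,0,0,0.12]
[-0.3,-1.06,0,0,0,0.12,-0.32,-1.05,0.01,0,0,0.12,-0.34,-1.05,0,-0.01,0,0.11,0,0,1.04,0,0,0,0,0,1.04,0,0,0,0,0,1.04,0,0,0,0,0,1.04,0,0,0,0,0,1.04,0,0,0.0]
```

Emit:
send_rows:
  series: [0,0,-0.5,0,0,0,0,0,-1,0,0,0,0,0,-1,0,0,0,0,0,-1,0,0,0,0,0,-0.9,0,0,0,0,0,0,0,0,0]

```text
time: 6.18
ee_pos: [0.5157, 0.3481, 0.2037]
eef_rot: [-0.068, 0.998, 0.001, 0.001]
wrist_force: [-0.4, 0.5, -2.2]
width: 0.0398
```

```bash
STEP=24.9 python3 plan.py .546 -.284 .2 -.278; python3 -c "
from h import *
snap('wrist','wrist2.png')"
```

```text
wp 0 26 rows
t 6.17 p [0.5157 0.3481 0.2037] w 0.0398 F [-0.4  0.5 -2.2] max 0.97 final [ 0.5459 -0.2841  0.2   ]
[0.08,-0.97,0,0,0,0.11,0.07,-0.97,0,0,0,0.11,0.05,-0.97,0,0,0,0.11,0.04,-0.97,0,0,0,0.11,0.02,-0.97,0,0,0,0.11,0,-0.97,0.01,0,0,0.11,-0.01,-0.97,0,0,0,0.1,-0.03,-0.97,0.01,0,0,0.11,-0.04,-0.97,0,0,0,0.1,-0.06,-0.97,0.01,0,0,0.11,-0.07,-0.97,0,0,0,0.1,-0.09,-0.97,0.01,0,0,0.11]
[-0.1,-0.97,0,0,0,0.1,-0.12,-0.97,0.01,0,0,0.11,-0.13,-0.97,0,0,0,0.1,-0.15,-0.96,0.01,0,0,0.11,-0.16,-0.96,0,0,0,0.1,-0.18,-0.96,0.01,0,0,0.11,-0.19,-0.96,0,0,0,0.1,-0.21,-0.95,0.01,0,0,0.11,-0.22,-0.95,0,0,0,0.1,-0.24,-0.95,0.01,0,0,0.11,-0.25,-0.94,0,0,0,0.1,-0.27,-0.94,0.01,0,0,0.11]
[-0.28,-0.93,0,0.01,0.01,0.1,-0.3,-0.93,0.01,0,0,0.11]
```

View pics/wrist2.png

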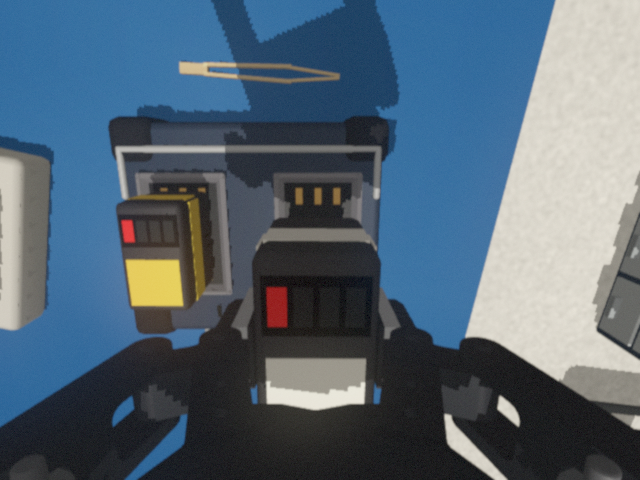

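The white pack is held between the fingers (columns 253–380), upright and square, and its bay is empty. Next it goes to the pad.

Emit:
send_rows:
  series: [0.08,-0.97,0,0,0,0.11,0.07,-0.97,0,0,0,0.11,0.05,-0.97,0,0,0,0.11,0.04,-0.97,0,0,0,0.11,0.02,-0.97,0,0,0,0.11,0,-0.97,0.01,0,0,0.11,-0.01,-0.97,0,0,0,0.1,-0.03,-0.97,0.01,0,0,0.11,-0.04,-0.97,0,0,0,0.1,-0.06,-0.97,0.01,0,0,0.11,-0.07,-0.97,0,0,0,0.1,-0.09,-0.97,0.01,0,0,0.11]

```text
time: 7.72
ee_pos: [0.5283, 0.0544, 0.1999]
eef_rot: [0.03, 1.0, -0.0, -0.001]
wrist_force: [0.7, -0.5, -2.3]
width: 0.0394
```

Emit:
send_rows:
  series: [-0.1,-0.97,0,0,0,0.1,-0.12,-0.97,0.01,0,0,0.11,-0.13,-0.97,0,0,0,0.1,-0.15,-0.96,0.01,0,0,0.11,-0.16,-0.96,0,0,0,0.1,-0.18,-0.96,0.01,0,0,0.11,-0.19,-0.96,0,0,0,0.1,-0.21,-0.95,0.01,0,0,0.11,-0.22,-0.95,0,0,0,0.1,-0.24,-0.95,0.01,0,0,0.11,-0.25,-0.94,0,0,0,0.1,-0.27,-0.94,0.01,0,0,0.11]

```text
time: 9.22
ee_pos: [0.5422, -0.2375, 0.1989]
eef_rot: [0.124, 0.992, 0.0, -0.0]
wrist_force: [0.1, -0.2, -3.2]
width: 0.0391
```

Emit:
send_rows:
  series: [-0.28,-0.93,0,0,0,0.1,-0.3,-0.93,0.01,0,0,0.11,0,0,0,0,0,0]

```text
time: 9.6
ee_pos: [0.5453, -0.2865, 0.199]
eef_rot: [0.14, 0.99, -0.0, -0.0]
wrist_force: [-0.4, 0.6, -2.9]
width: 0.0393
```

```bash
python3 -c "
from h import *
snap('wrist','wrist3.png')"; python3 plan.py .546 -.284 .055 -.278
```

```text
wp 0 6 rows
t 9.65 p [ 0.5453 -0.2855  0.1989] w 0.0394 F [-0.2  0.4 -3.7] max 0.96 final [ 0.5461 -0.2841  0.0549]
[0,0.01,0.96,0,0,0,0,0.01,0.96,0,0,0,0,0.01,0.96,0,0,0,0,0.01,0.96,0,0,-0.01,-0.01,0.01,0.96,0,0,0,-0.01,0.01,0.96,0,0,-0.01]
```

View pics/wrist3.png

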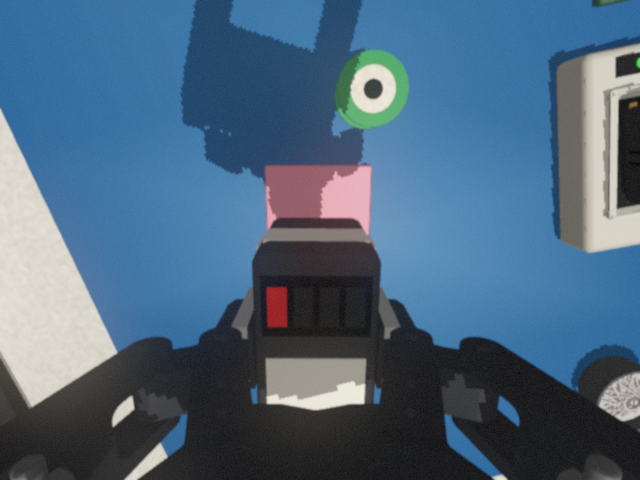

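Emit:
send_rows:
  series: [0,0.01,0.96,0,0,0,0,0.01,0.96,0,0,0,0,0.01,0.96,0,0,0,0,0.01,0.96,0,0,0,0,0.01,0.96,0,0,0,0,0.01,0.8,0,0,0,0,0,0.08,0,0,0,0,0,0.08,0,0,0,0,0,0.08,0,0,0,0,0,0,0,0,0]

```text
time: 10.9
ee_pos: [0.5461, -0.2833, 0.0538]
eef_rot: [0.139, 0.99, -0.0, 0.001]
wrist_force: [-1.2, -0.4, -2.8]
width: 0.0391
```

Emit:
send_rows:
  series: [0,0,0.06,0,0,0,0,0,0.06,0,0,0,0,0,0.06,0,0,0,0,0,0,0,0,0]

```text
time: 11.4
ee_pos: [0.5459, -0.2832, 0.0494]
eef_rot: [0.139, 0.99, -0.0, 0.0]
wrist_force: [-2.4, 1.0, 4.1]
width: 0.0394
```

The force has risen, so the pack is standing on the pad. Releasing.

Emit:
send_rows:
  series: [0,0,0,0,0,0,0,0,0,0,0,0,0,0,0,0,0,0,0,0,0,0,0,0,0,0,0,0,0,0]
  hand: 0

```text
time: 12.02
ee_pos: [0.5457, -0.2831, 0.0486]
eef_rot: [0.139, 0.99, -0.0, 0.0]
wrist_force: [0.3, 0.0, 0.6]
width: 0.0853
```

```bash
STEP=24.9 python3 plan.py .546 -.283 .17 -.278 .562 .0672 .18 -.083
```

```text
wp 0 5 rows
wp 1 15 rows
t 12.03 p [ 0.5457 -0.2831  0.0486] w 0.0853 F [0.3 0.  0.6] max 0.98 final [0.562  0.0672 0.1801]
[0,0,-0.97,0,0,0,0,0,-0.97,0,0,0,0,0,-0.97,0,0,0,-0.01,0,-0.97,0,0,0,0,0.01,-0.98,0,0,-0.01,0.21,0.91,-0.03,0,0,-0.09,0.2,0.91,-0.03,0,0,-0.09,0.19,0.92,-0.03,0,0,-0.09,0.18,0.92,-0.03,0,0,-0.09,0.17,0.92,-0.03,0,0,-0.09,0.15,0.92,-0.02,0,0,-0.08,0.14,0.92,-0.03,0,0,-0.09]
[0.13,0.93,-0.02,0,0,-0.08,0.12,0.93,-0.03,0,0,-0.09,0.11,0.93,-0.02,0,0,-0.08,0.09,0.93,-0.03,0,0,-0.09,0.08,0.93,-0.02,0,0,-0.08,0.07,0.93,-0.03,0,0,-0.09,0.06,0.93,-0.02,0,0,-0.08,0.05,0.93,-0.03,0,0,-0.09]
```

Emit:
send_rows:
  series: [0,0,-0.97,0,0,0,0,0,-0.97,0,0,0,0,0,-0.97,0,0,0,0,0,-0.97,0,0,0,0,0.01,-0.98,0,0,0,0.21,0.91,-0.03,0,0,-0.09,0.2,0.91,-0.03,0,0,-0.09,0.19,0.92,-0.03,0,0,-0.09,0.18,0.92,-0.03,0,0,-0.09,0.17,0.92,-0.03,0,0,-0.09,0.15,0.92,-0.02,0,0,-0.08,0.14,0.92,-0.03,0,0,-0.09]

```text
time: 13.52
ee_pos: [0.5533, -0.1174, 0.1746]
eef_rot: [0.092, 0.996, 0.0, -0.0]
wrist_force: [0.1, 0.7, 1.1]
width: 0.0853
```

Emit:
send_rows:
  series: [0.13,0.93,-0.02,0,0,-0.08,0.12,0.93,-0.03,0,0,-0.09,0.11,0.93,-0.02,0,0,-0.08,0.09,0.93,-0.03,0,0,-0.09,0.08,0.93,-0.02,0,0,-0.08,0.07,0.93,-0.03,0,0,-0.09,0.06,0.93,-0.02,0,0,-0.08,0.05,0.93,-0.03,0,0,-0.09,0,0,0,0,0,0]

```text
time: 14.65
ee_pos: [0.5616, 0.0693, 0.1797]
eef_rot: [0.04, 0.999, -0.0, -0.0]
wrist_force: [0.7, -0.8, 0.3]
width: 0.0853
```

```bash
python3 - <<'E'
from h import *
p=snap('wrist','wrist4.png')
for n,z in (('pack_blue_mid',.074),('pack_purple_mid',.074)):
    for d in nets.place_of(n,p)[:2]: print(n,round(d['score'],2),np.round(d['point'],1),ray(p,d['point'],z)[:2].round(4))
E
python3 plan.py .563 .067 .082 -.083
```

```text
pack_blue_mid 0.72 [308.8 254.5] [0.5648 0.0646]
pack_purple_mid 0.91 [156.9 251.3] [ 0.5547 -0.0333]
wp 0 4 rows
t 14.8 p [0.5619 0.0673 0.1798] w 0.0851 F [ 0.2 -0.4  0.4] max 0.98 final [0.5631 0.0669 0.082 ]
[-0.01,0,0.98,0,0,0,-0.01,0,0.98,0,0,0,-0.01,0,0.98,0,0,0,-0.02,-0.01,0.97,0,0,0.0]
```

View pics/wrist4.png

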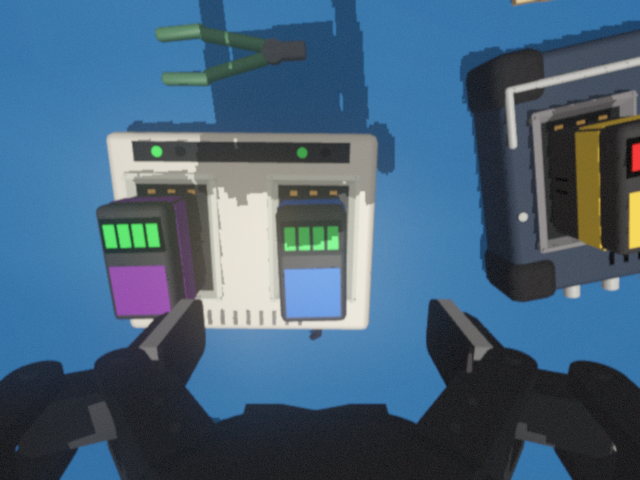

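The blue pack spans columns 278–347 and rows 198–320, about 1–2 mm left of the jaws' centre line, which is fine. Going down and gripping.

Emit:
send_rows:
  series: [0,-0.01,0.98,0,0,0,-0.02,-0.01,0.98,0,0,0,-0.02,-0.01,0.98,0,0,0,-0.02,-0.01,0.97,0,0,0,0,0,0,0,0,0]

```text
time: 15.42
ee_pos: [0.5617, 0.0654, 0.0799]
eef_rot: [0.042, 0.999, -0.0, -0.003]
wrist_force: [0.5, -0.2, 0.0]
width: 0.0857
```

Emit:
send_rows:
  series: [0,0,0,0,0,0,0,0,0,0,0,0,0,0,0,0,0,0,0,0,0,0,0,0,0,0,0,0,0,0]
  hand: 255

```text
time: 16.05
ee_pos: [0.5648, 0.0661, 0.084]
eef_rot: [0.042, 0.999, 0.0, 0.001]
wrist_force: [-1.3, 0.3, 6.7]
width: 0.0392
```

Emit:
send_rows:
  series: [0,0,-0.5,0,0,0,0,0,-1,0,0,0,0,0,-1,0,0,0,0,0,-1,0,0,0,0,0,-1,0,0,0,0,0,0,0,0,0]

```text
time: 16.8
ee_pos: [0.5646, 0.0662, 0.197]
eef_rot: [0.042, 0.999, 0.0, 0.002]
wrist_force: [-0.2, -0.3, -3.3]
width: 0.0395
```

```bash
STEP=24.9 python3 plan.py .517 .349 .195 .135;python3 -c "
from h import *
snap('wrist','wrist5.png')"
```

```text
wp 0 12 rows
t 16.8 p [0.5646 0.0662 0.197 ] w 0.0395 F [-0.2 -0.3 -3.3] max 0.96 final [0.5169 0.3491 0.1951]
[0.24,0.93,0.01,0,0,-0.12,0.22,0.93,0.01,0,0,-0.12,0.2,0.93,0.01,0,0,-0.12,0.19,0.94,0,0,0,-0.12,0.17,0.94,0.01,0,0,-0.12,0.15,0.94,0,0,0,-0.12,0.14,0.95,0.01,0,0,-0.12,0.12,0.95,0,0,0.01,-0.12,0.1,0.95,0.01,0,0,-0.12,0.08,0.95,0,0,0.01,-0.13,0.07,0.95,0.01,0,0,-0.12,0.05,0.96,0,0,0.01,-0.13]
```

View pics/wrist5.png

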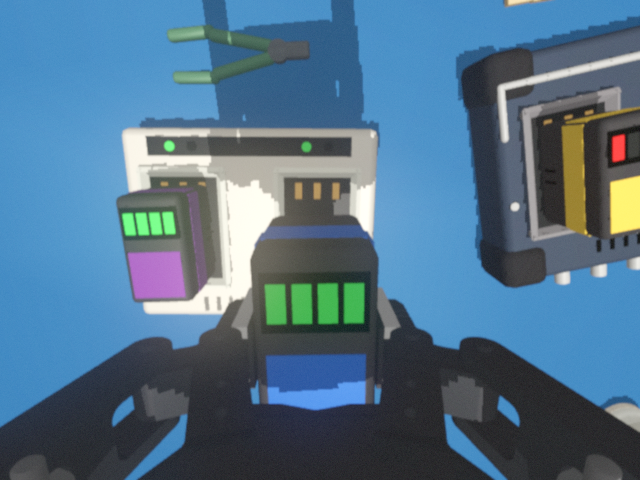

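The blue pack is held squarely and its bay is empty. Carrying it over to the analyser's left bay.

Emit:
send_rows:
  series: [0.24,0.93,0.01,0,0,-0.12,0.22,0.93,0.01,0,0,-0.12,0.2,0.93,0.01,0,0,-0.12,0.19,0.94,0,0,0,-0.12,0.17,0.94,0.01,0,0,-0.12,0.15,0.94,0,0,0,-0.12,0.14,0.95,0.01,0,0,-0.12,0.12,0.95,0,0,0,-0.12,0.1,0.95,0.01,0,0,-0.12,0.08,0.95,0,0,0,-0.13,0.07,0.95,0.01,0,0,-0.12,0.05,0.96,0,0,0,-0.13]

```text
time: 18.35
ee_pos: [0.5147, 0.3493, 0.1906]
eef_rot: [-0.068, 0.998, -0.001, -0.002]
wrist_force: [0.4, -0.6, -1.7]
width: 0.0397
```

Emit:
send_rows:
  series: [0,0,0,0,0,0,0,0,0,0,0,0]

```text
time: 18.6
ee_pos: [0.5157, 0.3487, 0.1922]
eef_rot: [-0.068, 0.998, -0.001, -0.001]
wrist_force: [-0.8, -0.8, -1.8]
width: 0.0397
```

```bash
python3 - <<'E'
from h import *
p=snap('wrist','wrist6.png');q=snap('top','top6.png')
a=cv2.imread('pics/top6.png');cv2.imwrite('pics/top6c.png',cv2.resize(a[185:295,120:240],None,fx=5,fy=5,interpolation=cv2.INTER_CUBIC))
E
python3 plan.py .517 .349 .101 .135
```

```text
wp 0 4 rows
t 18.7 p [0.516  0.3484 0.1928] w 0.0394 F [ 0.4 -0.4 -2.2] max 0.92 final [0.5169 0.349  0.101 ]
[-0.01,0.01,0.92,0,0,0,-0.01,0,0.92,0,0,0,-0.01,0.01,0.91,0,0,0,-0.01,0,0.92,0,0,0.0]
```

View pics/wrist6.png

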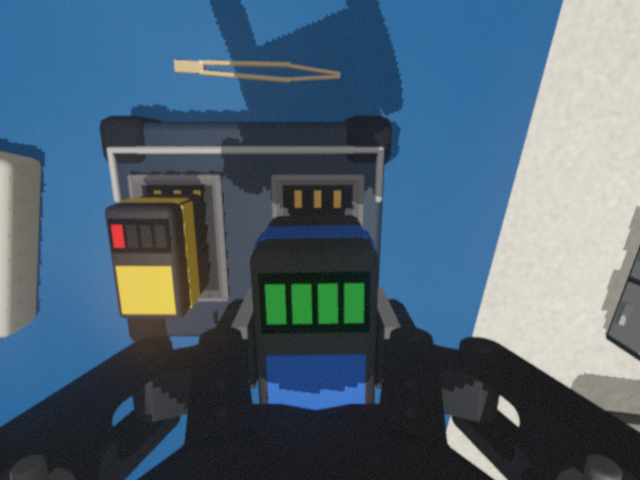

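The bay mouth (centre column about 317) lines up with the held pack (315). Lowering.

Emit:
send_rows:
  series: [0,0.01,0.92,0,0,0,-0.01,0,0.92,0,0,0,-0.01,0.01,0.91,0,0,0,-0.01,0,0.8,0,0,0,0,0,0.1,0,0,0,0,0,0.1,0,0,0,0,0,0.08,0,0,0,0,0,0,0,0,0]

```text
time: 19.7
ee_pos: [0.517, 0.3498, 0.098]
eef_rot: [-0.068, 0.998, 0.0, 0.0]
wrist_force: [0.7, -0.4, -1.2]
width: 0.0397
```

Emit:
send_rows:
  series: [0,0,0.06,0,0,0,0,0,0.06,0,0,0,0,0,0.06,0,0,0,0,0,0,0,0,0]

```text
time: 20.2
ee_pos: [0.5168, 0.3498, 0.094]
eef_rot: [-0.068, 0.998, 0.0, 0.0]
wrist_force: [-2.6, -2.2, 4.9]
width: 0.0395
```

Emit:
send_rows:
  series: [0,0,0.02,0,0,0,0,0,0,0,0,0]

```text
time: 20.45
ee_pos: [0.5168, 0.3498, 0.094]
eef_rot: [-0.068, 0.998, 0.0, 0.0]
wrist_force: [-5.0, -3.5, 8.4]
width: 0.0396
```

Emit:
send_rows:
  series: [0,0,0,0,0,0,0,0,0,0,0,0,0,0,0,0,0,0,0,0,0,0,0,0,0,0,0,0,0,0]
  hand: 0

```text
time: 21.08
ee_pos: [0.5166, 0.3496, 0.0922]
eef_rot: [-0.068, 0.998, -0.0, -0.0]
wrist_force: [0.4, 0.2, 0.2]
width: 0.0855
```

```bash
STEP=24.9 python3 plan.py .517 .349 .18 .135 .530 .2505 .18 .135
```

```text
wp 0 4 rows
wp 1 4 rows
t 21.07 p [0.5166 0.3496 0.0922] w 0.0855 F [0.4 0.2 0.2] max 1.0 final [0.5301 0.2505 0.18  ]
[0,-0.01,-0.88,0,0,0,0,0,-0.88,0,0,0,-0.01,-0.01,-0.88,0,0,0,0,0,-0.87,0,0,0,0,-0.99,0,0,0,0,0,-1,0,0,0,0,0.01,-0.99,0,0,0,0,0,-1,0,0,0,0.0]
```

Emit:
send_rows:
  series: [0,-0.01,-0.88,0,0,0,0,0,-0.88,0,0,0,0,-0.01,-0.88,0,0,0,0,0,-0.87,0,0,0,0,-0.99,0,0,0,0,0,-1,0,0,0,0,0,-0.99,0,0,0,0,0,-1,0,0,0,0,0,0,0,0,0,0]

```text
time: 22.2
ee_pos: [0.5305, 0.2495, 0.1813]
eef_rot: [-0.066, 0.998, 0.0, 0.001]
wrist_force: [-0.5, 0.4, -0.9]
width: 0.0852
```

```bash
python3 - <<'E'
from h import *
p=snap('wrist','wrist7.png')
for n,z in (('pack_blue_mid',.084),('pack_yellow_mid',.084)):
    for d in nets.place_of(n,p)[:2]: print(n,round(d['score'],2),np.round(d['point'],1),ray(p,d['point'],z)[:2].round(4))
E
python3 plan.py .53 .2505 .092 .135
```

```text
pack_blue_mid 0.61 [475.8 256.2] [0.5195 0.3493]
pack_yellow_mid 0.86 [317.3 253.1] [0.5306 0.2505]
wp 0 4 rows
t 22.35 p [0.5302 0.2511 0.1808] w 0.0856 F [ 0.4  0.3 -0.2] max 0.89 final [0.5301 0.2506 0.092 ]
[0,-0.01,0.89,0,0,0,0,0,0.89,0,0,0,0.01,-0.01,0.89,0,0,0,0,0,0.88,0,0,0.0]
```

View pics/wrist7.png

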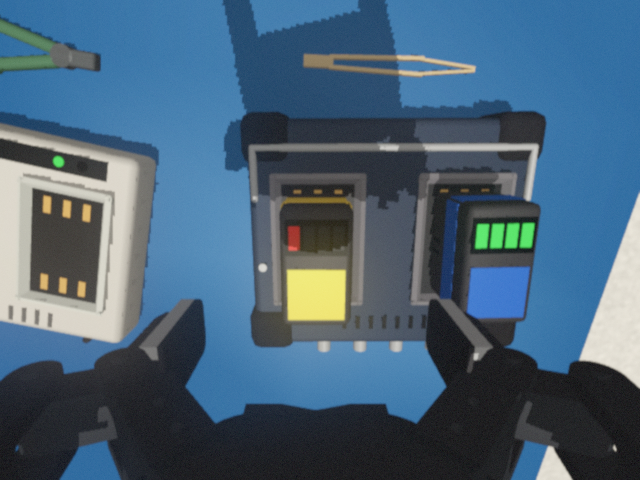

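Blue sits in its bay (columns 445–540) at the same height as yellow. Yellow is centred between the jaws (columns 282–352).

Emit:
send_rows:
  series: [0,-0.01,0.89,0,0,0,0,0,0.89,0,0,0,0,-0.01,0.89,0,0,0,0,0,0.88,0,0,0,0,0,0,0,0,0]

```text
time: 22.98
ee_pos: [0.5285, 0.2503, 0.0893]
eef_rot: [-0.068, 0.998, -0.001, -0.002]
wrist_force: [-0.4, -0.4, -0.1]
width: 0.0852
```

Emit:
send_rows:
  series: [0,0,0,0,0,0,0,0,0,0,0,0,0,0,0,0,0,0,0,0,0,0,0,0,0,0,0,0,0,0]
  hand: 255

```text
time: 23.6
ee_pos: [0.5311, 0.2504, 0.0928]
eef_rot: [-0.068, 0.998, 0.0, 0.001]
wrist_force: [0.6, 0.4, 5.5]
width: 0.0391
```

Emit:
send_rows:
  series: [0,0,-0.5,0,0,0,0,0,-1,0,0,0,0,0,-1,0,0,0,0,0,-1,0,0,0,0,0,-1,0,0,0,0,0,0,0,0,0]

```text
time: 24.35
ee_pos: [0.531, 0.2503, 0.2058]
eef_rot: [-0.068, 0.998, 0.0, 0.002]
wrist_force: [0.2, -0.5, -2.9]
width: 0.0397
```

```bash
STEP=24.9 python3 plan.py .561 .0666 .195 -.083;python3 -c "
from h import *
snap('wrist','wrist8.png')"
```

```text
wp 0 8 rows
t 24.35 p [0.531  0.2503 0.2058] w 0.0397 F [ 0.2 -0.5 -2.9] max 0.93 final [0.561  0.0667 0.195 ]
[-0.02,-0.93,0.05,0,0,0.18,-0.05,-0.93,0.05,0,0,0.18,-0.08,-0.93,0.05,0,0,0.18,-0.1,-0.92,0.06,0,0,0.18,-0.12,-0.92,0.05,0,0.01,0.18,-0.15,-0.92,0.06,0,0,0.18,-0.18,-0.92,0.05,0,0.01,0.19,-0.2,-0.9,0.06,0.01,0,0.18]
```

View pics/wrist8.png

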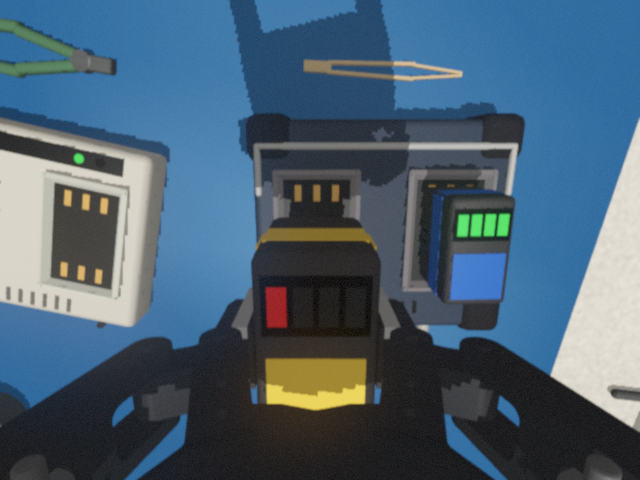

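Yellow is held squarely. It goes to the charger's left bay.

Emit:
send_rows:
  series: [-0.02,-0.93,0.05,0,0,0.18,-0.05,-0.93,0.05,0,0,0.18,-0.08,-0.93,0.05,0,0,0.18,-0.1,-0.92,0.06,0,0,0.18,-0.12,-0.92,0.05,0,0.01,0.18,-0.15,-0.92,0.06,0,0,0.18,-0.18,-0.92,0.05,0,0.01,0.19,-0.2,-0.9,0.06,0,0,0.18,0,0,0,0,0,0,0,0,0,0,0,0]

```text
time: 25.65
ee_pos: [0.5593, 0.0667, 0.1915]
eef_rot: [0.041, 0.999, 0.0, -0.003]
wrist_force: [0.1, -0.2, -2.8]
width: 0.0395
```

```bash
python3 plan.py .561 .0666 .091 -.083;python3 -c "
from h import *
snap('wrist','wrist9.png')"
```

```text
wp 0 5 rows
t 25.65 p [0.5593 0.0667 0.1915] w 0.0395 F [ 0.1 -0.2 -2.8] max 0.81 final [0.561  0.0666 0.091 ]
[-0.02,0,0.8,0,-0.01,0,-0.02,0,0.81,0,-0.01,0,-0.01,0,0.8,0,-0.01,0,-0.01,0,0.81,0,0,0,-0.02,0,0.8,0,-0.01,0.01]
```

View pics/wrist9.png

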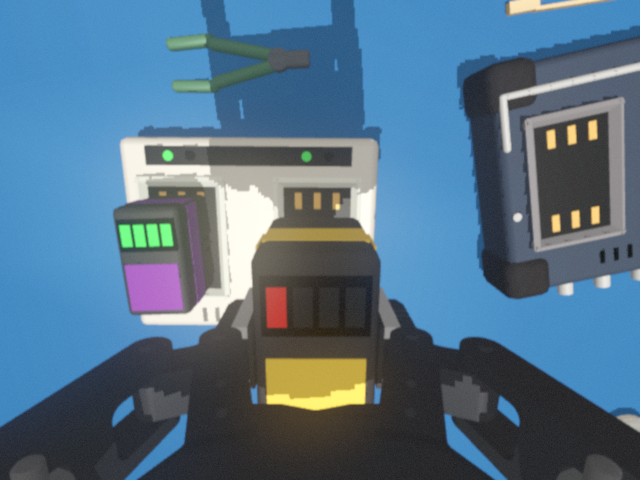

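Emit:
send_rows:
  series: [-0.02,0,0.8,0,-0.01,0,-0.02,0,0.81,0,-0.01,0,-0.01,0,0.8,0,-0.01,0,-0.01,0,0.81,0,0,0,-0.02,0,0.8,0,0,0,0,0,0.1,0,0,0,0,0,0,0,0,0]

```text
time: 26.58
ee_pos: [0.5624, 0.0662, 0.0901]
eef_rot: [0.041, 0.999, -0.0, 0.001]
wrist_force: [0.2, 0.1, -2.2]
width: 0.039
```

Emit:
send_rows:
  series: [0,0,0.08,0,0,0,0,0,0.08,0,0,0,0,0,0,0,0,0]

```text
time: 26.95
ee_pos: [0.5622, 0.0663, 0.0863]
eef_rot: [0.041, 0.999, -0.0, 0.001]
wrist_force: [0.1, -0.5, -3.3]
width: 0.0394
```

Emit:
send_rows:
  series: [0,0,0.06,0,0,0,0,0,0.06,0,0,0,0,0,0,0,0,0]

```text
time: 27.32
ee_pos: [0.5621, 0.0662, 0.0829]
eef_rot: [0.041, 0.999, -0.0, 0.001]
wrist_force: [-0.2, -0.1, -2.3]
width: 0.0395
```

Emit:
send_rows:
  series: [0,0,0.04,0,0,0,0,0,0.03,0,0,0,0,0,0,0,0,0]

```text
time: 27.7
ee_pos: [0.5625, 0.0663, 0.0828]
eef_rot: [0.041, 0.999, -0.0, 0.001]
wrist_force: [-3.8, -1.0, 5.9]
width: 0.0396
```

Seated. Releasing it and going to purple.

Emit:
send_rows:
  series: [0,0,0,0,0,0,0,0,0,0,0,0,0,0,0,0,0,0,0,0,0,0,0,0,0,0,0,0,0,0]
  hand: 0

```text
time: 28.32
ee_pos: [0.5622, 0.0662, 0.0812]
eef_rot: [0.041, 0.999, -0.0, 0.001]
wrist_force: [0.2, 0.3, -0.2]
width: 0.0854
```

```bash
STEP=24.9 python3 plan.py .562 .066 .18 -.083 .554 -.0330 .18 -.083
```

```text
wp 0 4 rows
wp 1 4 rows
t 28.32 p [0.5622 0.0662 0.0812] w 0.0854 F [ 0.2  0.3 -0.2] max 1.0 final [ 0.5541 -0.0329  0.18  ]
[0,0,-0.99,0,0,0,0,0,-0.99,0,0,0,0,-0.01,-0.99,0,0,0,0,0,-0.98,0,0.01,0,0,-0.99,0,0,0,0,0,-0.99,0,0,0,0,0,-1,0,0,0,0,-0.01,-0.99,0,0,0,0.0]
```

Emit:
send_rows:
  series: [0,0,-0.99,0,0,0,0,0,-0.99,0,0,0,0,-0.01,-0.99,0,0,0,0,0,-0.98,0,0,0,0,-0.99,0,0,0,0,0,-0.99,0,0,0,0,0,-1,0,0,0,0,0,-0.99,0,0,0,0,0,0,0,0,0,0]

```text
time: 29.45
ee_pos: [0.5537, -0.034, 0.1801]
eef_rot: [0.042, 0.999, -0.0, 0.001]
wrist_force: [0.2, 0.3, -0.6]
width: 0.0853
```

```bash
python3 - <<'E'
from h import *
p=snap('wrist','wrist10.png')
for n,z in (('pack_yellow_mid',.074),('pack_purple_mid',.074)):
    for d in nets.place_of(n,p)[:2]: print(n,round(d['score'],2),np.round(d['point'],1),ray(p,d['point'],z)[:2].round(4))
E
python3 plan.py .554 -.033 .082 -.083
```

```text
pack_yellow_mid 0.76 [472.6 248.4] [0.562  0.0673]
pack_purple_mid 0.7 [318.  250.6] [ 0.5551 -0.0326]
wp 0 4 rows
t 29.6 p [ 0.5538 -0.0324  0.18  ] w 0.0854 F [ 0.2 -0.4  0.3] max 0.98 final [ 0.5539 -0.0331  0.082 ]
[0,-0.01,0.98,0,0,0,0,-0.01,0.98,0,0,0,0,0,0.98,0,0,0,0,-0.01,0.98,0,0.01,0.01]
```

View pics/wrist10.png

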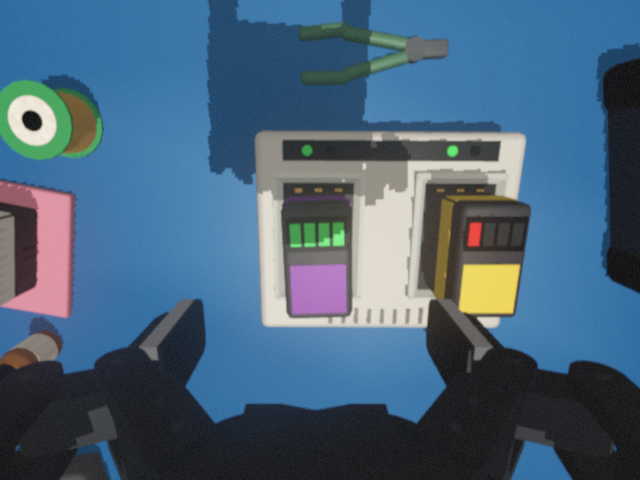

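Yellow is seated in the charger (columns 440–528). Purple is centred between the jaws (columns 282–352).

Emit:
send_rows:
  series: [0,-0.01,0.98,0,0,0,0,0,0.98,0,0,0,0,0,0.98,0,0,0,0,0,0.98,0,0,0,0,0,0,0,0,0]

```text
time: 30.22
ee_pos: [0.5522, -0.032, 0.0797]
eef_rot: [0.041, 0.999, 0.0, -0.002]
wrist_force: [-0.5, 0.2, 0.2]
width: 0.0853
```

Emit:
send_rows:
  series: [0,0,0,0,0,0,0,0,0,0,0,0,0,0,0,0,0,0,0,0,0,0,0,0,0,0,0,0,0,0]
  hand: 255

```text
time: 30.85
ee_pos: [0.5552, -0.0333, 0.0837]
eef_rot: [0.041, 0.999, -0.0, 0.002]
wrist_force: [0.3, 1.2, 5.5]
width: 0.0394
```

Emit:
send_rows:
  series: [0,0,-0.5,0,0,0,0,0,-1,0,0,0,0,0,-1,0,0,0,0,0,-1,0,0,0,0,0,-1,0,0,0,0,0,-0.2,0,0,0,0,0,0,0,0,0]

```text
time: 31.72
ee_pos: [0.5533, -0.0331, 0.199]
eef_rot: [0.041, 0.999, -0.0, 0.0]
wrist_force: [-0.4, 0.5, -3.0]
width: 0.0395
```

```bash
STEP=24.9 python3 plan.py .5305 .2505 .20 .135;python3 -c "
from h import *
snap('wrist','wrist11.png')"
```

```text
wp 0 12 rows
t 31.73 p [ 0.5533 -0.0331  0.199 ] w 0.0395 F [-0.4  0.5 -3. ] max 0.95 final [0.5306 0.2506 0.1999]
[0.15,0.94,0,0,0,-0.12,0.14,0.94,0,0,0,-0.12,0.12,0.94,0,0,0,-0.12,0.1,0.94,0,0,0,-0.12,0.09,0.94,-0.01,0,0,-0.12,0.07,0.95,0,0,0,-0.12,0.05,0.95,-0.01,0,0,-0.12,0.03,0.95,0,0,0,-0.12,0.02,0.95,-0.01,0,0,-0.12,0,0.95,0,0,0,-0.12,-0.01,0.94,-0.01,0,0,-0.12,-0.04,0.95,0,0,0,-0.13]
```

View pics/wrist11.png

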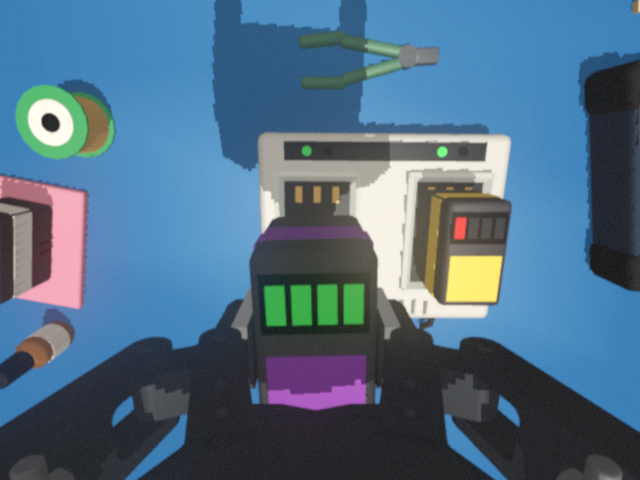

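Purple is held squarely. It goes to the analyser's right bay.

Emit:
send_rows:
  series: [0.15,0.94,0,0,0,-0.12,0.14,0.94,0,0,0,-0.12,0.12,0.94,0,0,0,-0.12,0.1,0.94,0,0,0,-0.12,0.09,0.94,-0.01,0,0,-0.12,0.07,0.95,0,0,0,-0.12,0.05,0.95,-0.01,0,0,-0.12,0.03,0.95,0,0,0,-0.12,0.02,0.95,-0.01,0,0,-0.12,0,0.95,0,0,0,-0.12,-0.01,0.94,-0.01,0,0,-0.12,-0.04,0.95,0,0,0,-0.13]

```text
time: 33.28
ee_pos: [0.53, 0.251, 0.1983]
eef_rot: [-0.068, 0.998, -0.001, -0.001]
wrist_force: [0.3, 0.2, -2.8]
width: 0.0398
```

Emit:
send_rows:
  series: [0,0,0,0,0,0,0,0,0,0,0,0]

```text
time: 33.52
ee_pos: [0.5305, 0.25, 0.1991]
eef_rot: [-0.067, 0.998, -0.001, -0.0]
wrist_force: [-0.1, 0.2, -2.6]
width: 0.0396
```

```bash
python3 plan.py .5305 .2505 .101 .135;python3 -c "
from h import *
snap('wrist','wrist12.png')"
```

```text
wp 0 4 rows
t 33.52 p [0.5305 0.25   0.1991] w 0.0396 F [-0.1  0.2 -2.6] max 0.98 final [0.5306 0.2504 0.1011]
[0,0.01,0.98,0,0,0,0,0,0.98,0,0,0,0,0.01,0.98,0,0,0,-0.01,0,0.98,-0.01,-0.01,0.0]
```

View pics/wrist12.png

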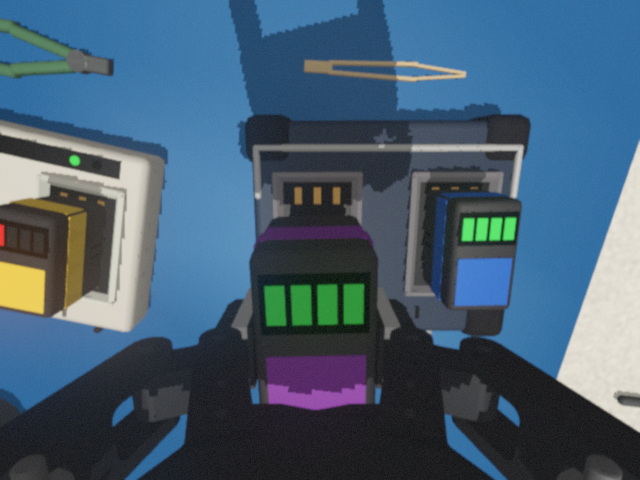

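Lined up: bay centre at about column 317, pack at 315. Lowering.

Emit:
send_rows:
  series: [0,0.01,0.98,0,0,0,0,0,0.98,0,0,0,0,0.01,0.98,0,0,0,0,0,0.9,0,0,0,0,0,0.1,0,0,0,0,0,0.08,0,0,0,0,0,0,0,0,0]

```text
time: 34.45
ee_pos: [0.5319, 0.2511, 0.1012]
eef_rot: [-0.067, 0.998, 0.0, 0.002]
wrist_force: [-0.2, -0.0, -2.5]
width: 0.0396
```

Emit:
send_rows:
  series: [0,0,0.06,0,0,0,0,0,0.06,0,0,0,0,0,0,0,0,0]

```text
time: 34.83
ee_pos: [0.531, 0.2511, 0.0969]
eef_rot: [-0.068, 0.998, -0.0, 0.001]
wrist_force: [-0.4, 0.6, -1.8]
width: 0.0391
```

Emit:
send_rows:
  series: [0,0,0.06,0,0,0,0,0,0.06,0,0,0,0,0,0.03,0,0,0,0,0,0,0,0,0]

```text
time: 35.33
ee_pos: [0.5312, 0.2511, 0.0937]
eef_rot: [-0.068, 0.998, -0.0, 0.001]
wrist_force: [-3.0, -0.3, 3.9]
width: 0.0391
```

Emit:
send_rows:
  series: [0,0,0.02,0,0,0,0,0,0,0,0,0]

```text
time: 35.58
ee_pos: [0.5312, 0.2511, 0.0937]
eef_rot: [-0.068, 0.998, -0.0, 0.001]
wrist_force: [-4.2, -1.3, 5.5]
width: 0.0394
```

Emit:
send_rows:
  series: [0,0,0,0,0,0,0,0,0,0,0,0,0,0,0,0,0,0,0,0,0,0,0,0,0,0,0,0,0,0]
  hand: 0

```text
time: 36.2
ee_pos: [0.5311, 0.251, 0.0926]
eef_rot: [-0.068, 0.998, -0.0, 0.001]
wrist_force: [0.6, 0.7, 0.2]
width: 0.0857
```

```bash
STEP=24.9 python3 plan.py .531 .251 .185 .135 .546 -.2835 .17 -.278
```

```text
wp 0 4 rows
wp 1 22 rows
t 36.2 p [0.5311 0.251  0.0926] w 0.0857 F [0.6 0.7 0.2] max 0.97 final [ 0.5459 -0.2834  0.1699]
[0,0,-0.92,0,0,0,0,0,-0.93,0,0,0,0,0,-0.92,0,0,0,0,0,-0.93,0,0.01,0,0.1,-0.97,0.03,0,0,0.13,0.09,-0.97,0.03,0,0,0.12,0.07,-0.97,0.03,0,0,0.13,0.05,-0.97,0.03,0,0,0.12,0.03,-0.97,0.03,0,0,0.13,0.01,-0.97,0.03,0,0,0.12,-0.01,-0.97,0.03,0,0,0.13,-0.02,-0.97,0.03,0,0,0.12]
[-0.04,-0.97,0.03,0,0,0.13,-0.06,-0.97,0.03,0,0,0.12,-0.08,-0.97,0.03,0,0,0.13,-0.1,-0.97,0.03,0,0,0.12,-0.11,-0.97,0.03,0,0,0.13,-0.13,-0.96,0.03,0,0,0.12,-0.15,-0.96,0.02,0,0,0.13,-0.17,-0.96,0.03,0,0,0.12,-0.19,-0.95,0.02,0,0,0.13,-0.21,-0.95,0.03,0,0,0.12,-0.22,-0.95,0.02,0,0,0.13,-0.24,-0.94,0.03,0,0,0.12]
[-0.26,-0.94,0.02,0,0,0.13,-0.27,-0.93,0.03,0,0,0.12]
```

Emit:
send_rows:
  series: [0,0,-0.92,0,0,0,0,0,-0.93,0,0,0,0,0,-0.92,0,0,0,0,0,-0.93,0,0,0,0.1,-0.97,0.03,0,0,0.13,0.09,-0.97,0.03,0,0,0.12,0.07,-0.97,0.03,0,0,0.13,0.05,-0.97,0.03,0,0,0.12,0.03,-0.97,0.03,0,0,0.13,0.01,-0.97,0.03,0,0,0.12,-0.01,-0.97,0.03,0,0,0.13,-0.02,-0.97,0.03,0,0,0.12]

```text
time: 37.7
ee_pos: [0.5364, 0.056, 0.1793]
eef_rot: [0.008, 1.0, -0.0, 0.001]
wrist_force: [0.7, 0.3, 0.8]
width: 0.0853
```

Emit:
send_rows:
  series: [-0.04,-0.97,0.03,0,0,0.13,-0.06,-0.97,0.03,0,0,0.12,-0.08,-0.97,0.03,0,0,0.13,-0.1,-0.97,0.03,0,0,0.12,-0.11,-0.97,0.03,0,0,0.13,-0.13,-0.96,0.03,0,0,0.12,-0.15,-0.96,0.02,0,0,0.13,-0.17,-0.96,0.03,0,0,0.12,-0.19,-0.95,0.02,0,0,0.13,-0.21,-0.95,0.03,0,0,0.12,-0.22,-0.95,0.02,0,0,0.13,-0.24,-0.94,0.03,0,0,0.12]

```text
time: 39.2
ee_pos: [0.5447, -0.2358, 0.1711]
eef_rot: [0.12, 0.993, -0.0, 0.001]
wrist_force: [-0.6, -0.1, -0.2]
width: 0.0852
```

Emit:
send_rows:
  series: [-0.26,-0.94,0.02,0,0,0.13,-0.27,-0.93,0.03,0,0,0.12,0,0,0,0,0,0]

```text
time: 39.58
ee_pos: [0.5459, -0.2853, 0.1698]
eef_rot: [0.139, 0.99, -0.0, 0.001]
wrist_force: [0.1, 1.2, 0.3]
width: 0.0853
```

```bash
python3 - <<'E'
from h import *
p=snap('wrist','wrist13.png')
for n,z in (('pack_white_mid',.040),):
    for d in nets.place_of(n,p)[:2]: print(n,round(d['score'],2),np.round(d['point'],1),ray(p,d['point'],z)[:2].round(4))
E
python3 plan.py .546 -.283 .049 -.278
```

```text
pack_white_mid 0.9 [314.3 238.9] [ 0.5451 -0.286 ]
wp 0 5 rows
t 39.67 p [ 0.5459 -0.2836  0.1697] w 0.0854 F [ 0.4  0.6 -0.7] max 0.97 final [ 0.5459 -0.283   0.0489]
[0,0,0.97,0,0,0,0,0.01,0.96,0,0,0,0,0,0.97,0,0,0,0,0.01,0.96,0,0,0,0.01,0,0.97,0,0.01,0.0]
```

View pics/wrist13.png

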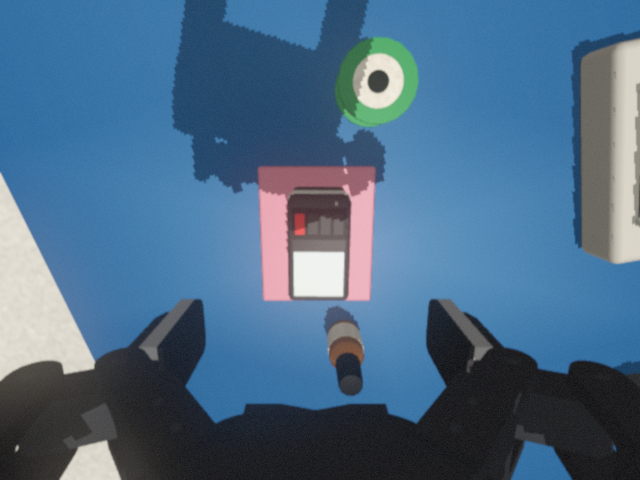

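White stands on the pad (columns 288–350, rows 190–300). The bottle is upright at (345, 365), clear of both fingers.

Emit:
send_rows:
  series: [0,0,0.97,0,0,0,0,0,0.96,0,0,0,0,0,0.97,0,0,0,0,0,0.96,0,0,0,0,0,0.97,0,0,0,0,0,0,0,0,0]

```text
time: 40.42
ee_pos: [0.5446, -0.2816, 0.0467]
eef_rot: [0.138, 0.99, 0.001, -0.002]
wrist_force: [-0.3, -1.0, -0.4]
width: 0.0855
```

Emit:
send_rows:
  series: [0,0,0,0,0,0,0,0,0,0,0,0,0,0,0,0,0,0,0,0,0,0,0,0,0,0,0,0,0,0]
  hand: 255

```text
time: 41.05
ee_pos: [0.5471, -0.2839, 0.0508]
eef_rot: [0.138, 0.99, -0.0, 0.002]
wrist_force: [-0.2, 1.2, 5.8]
width: 0.0391
```

Emit:
send_rows:
  series: [0,0,-0.5,0,0,0,0,0,-1,0,0,0,0,0,-1,0,0,0,0,0,-1,0,0,0,0,0,-1,0,0,0,0,0,-1,0,0,0,0,0,-0.5,0,0,0,0,0,0,0,0,0]

```text
time: 42.05
ee_pos: [0.5461, -0.2835, 0.1998]
eef_rot: [0.138, 0.99, -0.0, 0.001]
wrist_force: [-0.2, 0.1, -2.6]
width: 0.0393
```

```bash
STEP=24.9 python3 plan.py .553 -.0328 .19 -.083;python3 -c "
from h import *
snap('wrist','wrist14.png')"
```

```text
wp 0 11 rows
t 42.05 p [ 0.5461 -0.2835  0.1998] w 0.0393 F [-0.2  0.1 -2.6] max 0.91 final [ 0.553  -0.0328  0.1901]
[0.23,0.88,0.03,0,0,-0.12,0.21,0.89,0.04,0,0,-0.12,0.19,0.89,0.03,0,0,-0.12,0.18,0.9,0.04,0,0,-0.12,0.16,0.9,0.03,0,0,-0.12,0.14,0.9,0.04,0,0,-0.12,0.13,0.9,0.03,0,0,-0.12,0.11,0.9,0.04,0,0,-0.11,0.1,0.91,0.03,0,0.01,-0.12,0.08,0.91,0.04,0,0,-0.11,0.07,0.91,0.03,-0.01,0.01,-0.12]
```

View pics/wrist14.png

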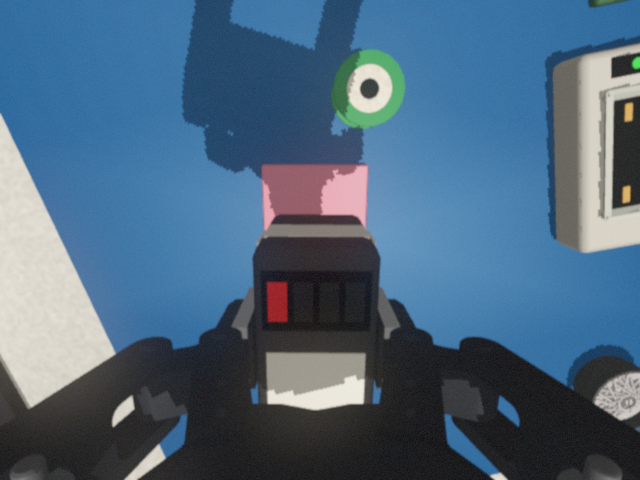

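White is held squarely. It goes to the charger's right bay.

Emit:
send_rows:
  series: [0.23,0.88,0.03,0,0,-0.12,0.21,0.89,0.04,0,0,-0.12,0.19,0.89,0.03,0,0,-0.12,0.18,0.9,0.04,0,0,-0.12,0.16,0.9,0.03,0,0,-0.12,0.14,0.9,0.04,0,0,-0.12,0.13,0.9,0.03,0,0,-0.12,0.11,0.9,0.04,0,0,-0.11,0.1,0.91,0.03,0,0,-0.12,0.08,0.91,0.04,0,0,-0.11,0.07,0.91,0.03,0,0,-0.12,0,0,0,0,0,0]

```text
time: 43.6
ee_pos: [0.5526, -0.0306, 0.1896]
eef_rot: [0.04, 0.999, -0.0, 0.001]
wrist_force: [-0.2, 0.5, -3.0]
width: 0.0395
```

```bash
python3 -c "
from h import *
snap('wrist','wrist15.png');snap('top')";python3 plan.py .5535 -.0328 .091 -.083
```

```text
wp 0 4 rows
t 43.7 p [ 0.5528 -0.0322  0.1897] w 0.0394 F [-0.3 -0.6 -2. ] max 0.99 final [ 0.5534 -0.0328  0.091 ]
[-0.01,-0.01,0.99,0,0,0,0,0,0.99,0,0,0,-0.01,-0.01,0.98,0,0.01,0.01,0,0,0.99,0,0,0.0]
```

View pics/wrist15.png

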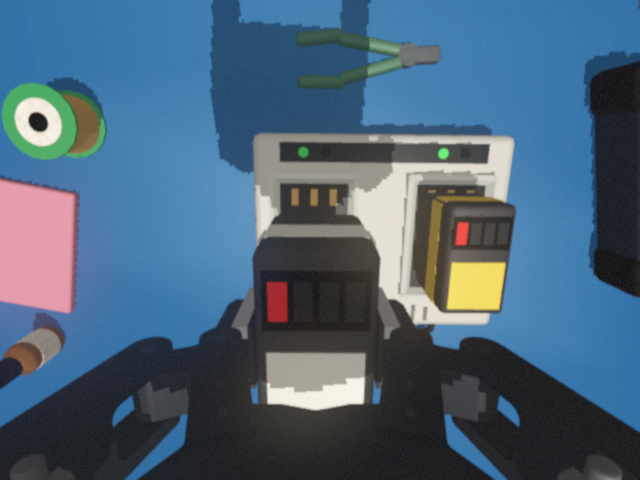

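The bay (about column 314) lines up with the pack (316). Lowering.

Emit:
send_rows:
  series: [-0.01,-0.01,0.99,0,0,0,0,0,0.99,0,0,0,-0.01,-0.01,0.98,0,0,0,0,0,0.9,0,0,0,0,0,0.1,0,0,0,0,0,0.08,0,0,0,0,0,0,0,0,0]

```text
time: 44.58
ee_pos: [0.5543, -0.0335, 0.0898]
eef_rot: [0.041, 0.999, -0.0, 0.002]
wrist_force: [-0.4, 0.4, -2.3]
width: 0.0393
```

Emit:
send_rows:
  series: [0,0,0.06,0,0,0,0,0,0.06,0,0,0,0,0,0,0,0,0]

```text
time: 44.95
ee_pos: [0.5534, -0.0332, 0.0855]
eef_rot: [0.041, 0.999, -0.0, 0.001]
wrist_force: [0.0, -0.2, -3.2]
width: 0.0394
```

Emit:
send_rows:
  series: [0,0,0.04,0,0,0,0,0,0.03,0,0,0,0,0,0.02,0,0,0,0,0,0,0,0,0]

```text
time: 45.45
ee_pos: [0.5538, -0.0332, 0.0848]
eef_rot: [0.041, 0.999, -0.0, 0.001]
wrist_force: [-5.2, 1.7, 6.4]
width: 0.0391
```

Emit:
send_rows:
  series: [0,0,0,0,0,0,0,0,0,0,0,0,0,0,0,0,0,0,0,0,0,0,0,0,0,0,0,0,0,0]
  hand: 0

```text
time: 46.08
ee_pos: [0.5534, -0.0332, 0.0832]
eef_rot: [0.041, 0.999, -0.0, 0.001]
wrist_force: [-0.4, -0.4, -0.8]
width: 0.0852
```

Emit:
send_rows:
  series: [0,0,-0.8,0,0,0,0,0,-1,0,0,0,0,0,-1,0,0,0,0,0,-1,0,0,0,0,0,-1,0,0,0,0.5,-1,-0.5,0,0,0,0.5,-1,-0.5,0,0,0,0.5,-1,0,0,0,0,0.5,-1,0,0,0,0,0.5,-1,0,0,0,0,0.5,-1,0,0,0,0,0,0,0,0,0,0]

```text
time: 47.58
ee_pos: [0.4659, -0.1776, 0.2298]
eef_rot: [0.042, 0.999, -0.001, 0.002]
wrist_force: [0.6, -0.0, 0.3]
width: 0.0855
```

```bash
python3 - <<'E'
from h import *
p=snap('top','topF.png');q=snap('scene','sceneF.png')
B=dict(pack_white_mid=(.5523,-.0324,.074),pack_yellow_mid=(.5606,.0666,.074),pack_blue_mid=(.5162,.3497,.084),pack_purple_mid=(.53,.2503,.084),flux_mid=(.639,-.288,.039))
for n,b in B.items():
  for c in (p,q):
    for d in nets.place_of(n,c)[:1]: print(n,round(d['score'],2),ray(c,d['point'],b[2])[:2].round(4),'bay',b[:2])
a=cv2.imread('pics/topF.png');cv2.imwrite('pics/topFc.png',cv2.resize(a[180:295,120:370],None,fx=3.2,fy=3.2,interpolation=cv2.INTER_CUBIC))
E
```

```text
pack_white_mid 0.97 [ 0.5561 -0.0284] bay (0.5523, -0.0324)
pack_white_mid 0.68 [ 0.5487 -0.0389] bay (0.5523, -0.0324)
pack_yellow_mid 0.97 [0.5706 0.0667] bay (0.5606, 0.0666)
pack_yellow_mid 0.95 [0.5552 0.0642] bay (0.5606, 0.0666)
pack_blue_mid 0.58 [0.5211 0.3522] bay (0.5162, 0.3497)
pack_blue_mid 0.87 [0.5092 0.3472] bay (0.5162, 0.3497)
pack_purple_mid 0.6 [0.5313 0.2512] bay (0.53, 0.2503)
pack_purple_mid 0.63 [0.5303 0.2533] bay (0.53, 0.2503)
flux_mid 0.74 [ 0.6388 -0.2866] bay (0.639, -0.288)
flux_mid 0.67 [ 0.6401 -0.288 ] bay (0.639, -0.288)
```

View pics/topFc.png

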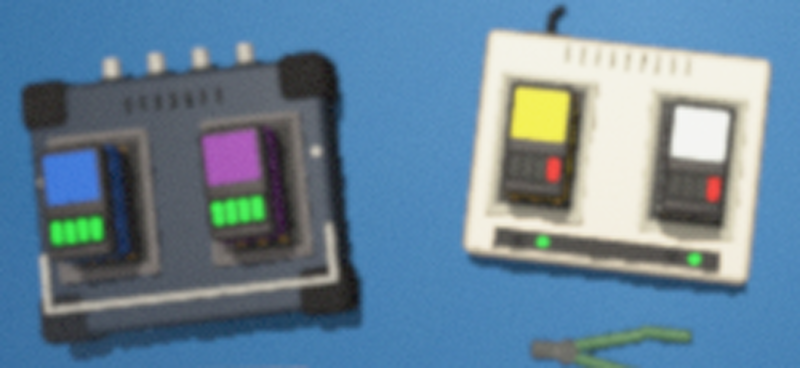

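View pics/sceneF.png

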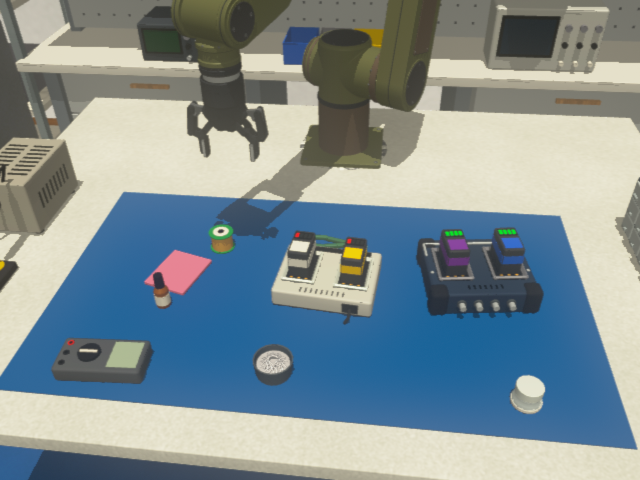

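All four packs are in their bays. Their labels are within about 1 px (2 mm) of where the packs that started in those bays had theirs, and the bottle is upright where it was. Handing in.

```bash
python3 -c "
from h import *
print(ticket.finish_job()); print(monitor.observe()['time'])"
```

```text
the job is handed in; nothing more can be done
None
the job is handed in; nothing more can be done
```

The packs are changed over and the job is handed in; it reports no verdict. Blue and purple (charged) are in the analyser's bays, and white and yellow (flat) in the charger's. It took about 48 s of the 109 s allowed.

- **How it went:** White waited on the pink pad. Blue then went to the analyser, yellow to the charger, purple to the analyser, and white from the pad to the last charger bay. I let go of each pack only once the wrist force showed it was resting on something.
- **Seating:** Each pack touched down at the expected height to about 1 mm. In the last top picture, the labels are within about 1 px (2 mm) of those of the packs that were in the same bays at the start.
- **Flux bottle:** It is upright, with its measured position within about 2 mm of where it started.
- **One disagreement:** The network's positions from the top and scene cameras differ by up to about 15 mm for yellow, about 12 mm for blue and white, and 2 mm for purple. The single readings are up to about 10 mm from the bay centres, but the averages of the two views are within about 3 mm. I relied on the label comparison and the touchdown heights.
- **Not checked:** I took no separate measurement of upright angle or final yaw. The pictures show all four packs upright and in line with their bays.

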